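# Spread the insulators for the stock count and register the tray

## Task

Spread the heap of six stand-off insulators into one even layer over the whole tray: every piece standing on end on the tray floor, at least 25 mm clear between neighbours, no quarter of the tray left empty; set each one down, do not let it fall. Then push the tally counter's sprung lever right to its stop to register the tray, and let it return to rest. Leave the other things on the bench where they are.

Things in the scene. Friction and masses are not known exactly. Their poses are not given: they have to be found in the camera images.
- tray: shallow open steel tray fixed to the bench, outside 248 (its x) x 368 (its y) x 24 high, walls and floor 4 thick; origin at the centre of its underside, z up
- tray_in (a point): centre of the tray's inner floor, 4 above the bench; axes as the tray's; the inner floor reaches 120 either way along x and 180 along y
- ins1: resin stand-off insulator: hexagonal drum, 36 across flats (41.6 across corners), 40 long, about 80 g (may differ by a third), a brass insert in each end, both ends alike; origin at its middle, z along its length, x through a flat (so do the directions 60 degrees apart). At the start it stands on the tray floor at the bottom of the heap, almost touching its neighbours.
- ins2: resin stand-off insulator: hexagonal drum, 36 across flats (41.6 across corners), 40 long, about 80 g (may differ by a third), a brass insert in each end, both ends alike; origin at its middle, z along its length, x through a flat (so do the directions 60 degrees apart). At the start it stands on the tray floor at the bottom of the heap, almost touching its neighbours.
- ins3: resin stand-off insulator: hexagonal drum, 36 across flats (41.6 across corners), 40 long, about 80 g (may differ by a third), a brass insert in each end, both ends alike; origin at its middle, z along its length, x through a flat (so do the directions 60 degrees apart). At the start it stands on the tray floor at the bottom of the heap, almost touching its neighbours.
- ins4: resin stand-off insulator: hexagonal drum, 36 across flats (41.6 across corners), 40 long, about 80 g (may differ by a third), a brass insert in each end, both ends alike; origin at its middle, z along its length, x through a flat (so do the directions 60 degrees apart). At the start it stands on the tray floor at the bottom of the heap, almost touching its neighbours.
- ins5: resin stand-off insulator: hexagonal drum, 36 across flats (41.6 across corners), 40 long, about 80 g (may differ by a third), a brass insert in each end, both ends alike; origin at its middle, z along its length, x through a flat (so do the directions 60 degrees apart). At the start it lies on its side on top of the heap.
- ins6: resin stand-off insulator: hexagonal drum, 36 across flats (41.6 across corners), 40 long, about 80 g (may differ by a third), a brass insert in each end, both ends alike; origin at its middle, z along its length, x through a flat (so do the directions 60 degrees apart). At the start it stands on top of the heap.
- counter: bench tally counter: grey box 110 (x) x 90 (y), top 70 above the bench, on a foot 140 x 110, fixed; origin at the centre of its underside, front with the number window towards -x. The lever's pivot lies along y, 82 above the origin. It stands to the left or right of the tray
- lever (a joint): angle of the counter's sprung lever: 0 at rest, leaning 0.45 rad to the counter's -x; grows as the bar is pushed to the counter's +x; ends at a hard stop at 0.90. The spring resists with about 3 N at the bar at rest and 7.5 N at the stop, and returns the lever when it is let go
- lever_bar (a point): centre of the lever's black cross bar, 15 thick and 66 long along the counter's y, 85 from the pivot (158 above the bench at rest)
- carton: closed cardboard carton, 130 x 100 x 75 high; a bystander, loose: leave it where it is. Origin at the centre of its underside
- jar: clear jar with black lid, 60 across, 85 high; a bystander, loose: leave it where it is. Origin at the centre of its underside
- driver: screwdriver lying on the bench; a bystander, loose: leave it where it is. Origin about the middle of its length
- mug: white mug, 80 across, 90 high; a bystander, loose: leave it where it is. Origin at the centre of its underside
- block: black label-ribbon cartridge, 50 x 90 x 22 high; a bystander, loose: leave it where it is. Origin at the centre of its underside
- wrench: steel wrench lying on the bench; a bystander, loose: leave it where it is. Origin about the middle of its length

How it is judged:
By the outcome, as a careful person would: the job done as asked, in the order asked, and still so for the second after the job is handed in, with the robot touching nothing.
It also fails if it takes over 72 s, if anything falls off the work surface, if the arm or the gripper's body presses on something with over 40 N, if the wrist force passes 120 N, or if a joint passes its speed limit or range.

## Robot

A 6-joint arm with a two-finger parallel gripper is mounted at the origin on the work surface. World frame = base frame: x ahead of the robot, y to its left, z up, the work surface at z = 0. Lengths are in mm, angles in rad, forces in N, time in s.
With the tool pointing down it reaches from about 275 to 750 mm from the base axis. Payload 10.2 kg.
Tool frame: the origin (TCP) lies midway between the tips of the shut fingers; the grasp point (between the pads) lies 19 mm behind it; z points along the fingers, y is the line along which they close (so a half turn about z gives the same grasp; the last joint's range is limited). The gripper opens to 85 mm and grips with 20 to 120 N. Pads are 22 mm wide; open, the fingers measure 114 mm over their backs; the gripper's body (76 mm by 85 mm) begins 54 mm behind the grasp point. The pads swing forward as they close: fully open they stand 13 mm farther back than shut.
Start: joints at [-1.367, 0.313, 1.498, -0, 1.331, -0.223], TCP at [217.317, -477.917, 231.294] pointing down, gripper open.
Joint ranges: [-2.94, 2.94], [-0.97, 2.17], [0.19, 2.56], [-1.23, 4.37], [0.02, 3.11], [-2.88, 2.88]. Speed limits (rad/s): [2.39, 2.39, 3.01, 3.14, 3.14, 3.14].

## Interface

Orientations are given as a unit quaternion [w, x, y, z].
In Python, from rig import ctrl gives the robot as it stands.
- The arm moves only by the tool send_rows, never from a script. Its argument "targets" is a list of rows, each a list of 7 numbers: the closure, from -1 (fully open) to 1 (shut), so that 0 is half open, then the shift along the tool's x, y, z in m, then the turn, a rotation vector about the tool's x, y, z in rad. In form: [[claw, dx, dy, dz, ax, ay, az], ...]. A call has exactly 10 rows; each row shifts and turns the commanded pose from where the row before left it, along the tool's axes as they then stand; what a row does not reach is not made up. A row lasts 1/8 s, in which the tool goes at most 62.5 mm and 10.7 degrees, less where a joint would pass 70% of its speed; a pose out of reach is approached as far as the arm can. A call with a gripper value outside its range is refused whole. The fingers move at their own pace and stop on an object; "squeeze" is the grip in N (left out, the last holds). Time passes only in rows, so rows that do not move let the fingers close, or fill a call up. It gives the time, the measured TCP pose, the force, the opening and the grip force at its end, in the units of the state.
- ctrl.sense(): the state, without advancing time (a new reading comes with each control period).
- ctrl.capture(name): name is "side" or "top" or "wrist"; returns a dict with "img" (420x560x3 uint8, red, green, blue), "camera_matrix" (3x3 intrinsics, pixels), "R" (3x3) and "t" (3): a world point X has camera coordinates R X + t. Camera axes: x right, y down, z forward; pixel columns grow to the right and rows downward; lengths in mm; the calibration is good to about 2 mm. A picture is of the moment at which its call begins. There is no depth.
- ctrl.finish_job(): hands the job in; it is judged then, once.
Trained networks look in a picture, given as the dict that the camera call returned (one of the last four; its "shot" number tells which), for a name from the list of things; names that differ only in an ending like _2 or _b are one class to them, and where a whole thing is asked for, a point or a joint stands for the part that bears it (a point fixed in the world has none). Each returns a list of dicts, best first, with "score" (0 to 1); they miss things now and then, are a little off and sometimes report something else, mostly with a low value. They report only what shows in the picture. A call takes as long as a camera call.
- ctrl.boxes_of(query, picture): "extent" ([left, top, width, height] in pixels, round what is visible of it).
- ctrl.landmark_of(query, picture): "point" ([column, row] in pixels: a listed point, or the origin of a listed thing).
The state is a dict: "time_s": time; "joints": joint angles; "dq": joint speeds; "tau": joint torques, N m; "eef_pos": TCP position; "ee_rot": TCP orientation; "force": force on the tool from outside, world axes, zero at the start; "wrist_torque": the same for the moment, N m; "grip_width": opening from 0.0 (shut) to 1.0 (fully open); "grip_force": force on a finger pad.
Only numpy, scipy, OpenCV 4.12 (cv2) and the standard library are available. Lean on these libraries where they do the work, as an engineer would, in place of code of your own. Each camera call takes 0.05 s, during which the arm holds its last target. There are 200 camera calls.

## Working session

There is one attempt and no reset: what is moved stays moved. The work goes in short steps, Python scripts to look and compute and a tool call to move; the robot and the scene stay as the last step left them, time stands still between calls to the robot, and variables do not carry over. Pictures are saved under pics/ and viewed, at most 10 in all, crops included, and the job is handed in when it is done.

Besides the shell and the picture viewer there is one more tool, called as name(argument=value, ...) on one line, values as JSON. send_rows: Moves the arm, as the interface text tells. Its arguments: {"type":"object","properties":{"targets":{"type":"array"},"squeeze":{"type":"number"}},"required":["targets"]}

```bash
ls; mkdir -p pics
python3 - <<'E'
from rig import ctrl
import cv2,numpy as np
s=ctrl.sense();print({k:s[k] for k in ('time_s','eef_pos','ee_rot','force','grip_width')})
ims=[]
for n in('top','side'):
    c=ctrl.capture(n);cv2.imwrite(f'pics/{n}0.png',c['img'][:,:,::-1]);print(n,np.round(c['camera_matrix'],1).tolist(),np.round(c['R'],3).tolist(),np.round(c['t'],1).tolist())
    for q in('tray_in','ins1','counter','lever_bar'):
        print(q,[(np.round(d['point']).tolist(),round(d['score'],2)) for d in ctrl.landmark_of(q,c)])
E
```

```text
pics
{'time_s': 0.0, 'eef_pos': array([ 217.24826975, -477.66351722,  230.73264569]), 'ee_rot': array([-6.32136945e-04,  9.77316603e-01,  2.11782572e-01, -3.08967988e-06]), 'force': array([ 0.35894344,  0.54169379, -0.55501827]), 'grip_width': 1.0054669912413854}
top [[489.4, 0.0, 283.3], [0.0, 489.4, 206.6], [0.0, 0.0, 1.0]] [[0.013, -1.0, 0.005], [-0.993, -0.014, -0.115], [0.115, -0.004, -0.993]] [-2.8, 578.4, 1276.0]
tray_in [([275.0, 206.0], 0.72)]
ins1 [([248.0, 204.0], 0.78), ([267.0, 206.0], 0.67), ([265.0, 198.0], 0.66), ([256.0, 214.0], 0.51), ([268.0, 213.0], 0.46), ([253.0, 198.0], 0.38)]
counter [([416.0, 231.0], 0.65)]
lever_bar [([429.0, 240.0], 0.61), ([275.0, 207.0], 0.37), ([415.0, 236.0], 0.26), ([149.0, 223.0], 0.21)]
side [[384.7, 0.0, 281.4], [0.0, 384.7, 208.4], [0.0, 0.0, 1.0]] [[-0.984, -0.178, -0.024], [-0.074, 0.522, -0.85], [0.164, -0.834, -0.526]] [543.5, 146.6, 843.3]
tray_in [([270.0, 254.0], 0.76)]
ins1 [([255.0, 255.0], 0.81), ([251.0, 268.0], 0.78), ([270.0, 267.0], 0.67), ([265.0, 238.0], 0.55), ([271.0, 254.0], 0.47), ([258.0, 256.0], 0.39)]
counter [([317.0, 184.0], 0.66)]
lever_bar [([325.0, 141.0], 0.72), ([313.0, 189.0], 0.67)]
```

Run:
```python
import cv2
for n,(a,b,c,d) in {'top':(110,310,130,500),'side':(80,360,130,430)}.items():
    i=cv2.imread(f'pics/{n}0.png')[a:b,c:d];f=800/i.shape[1];f=min(f,600/i.shape[0])
    cv2.imwrite(f'pics/{n}0c.png',cv2.resize(i,None,fx=f,fy=f,interpolation=cv2.INTER_CUBIC));print(f)
```

```text
2.1621621621621623
2.142857142857143
```

View pics/top0c.png

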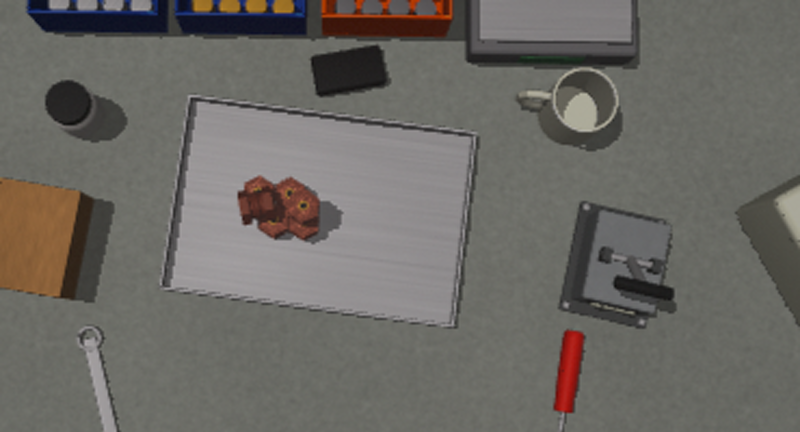

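View pics/side0c.png

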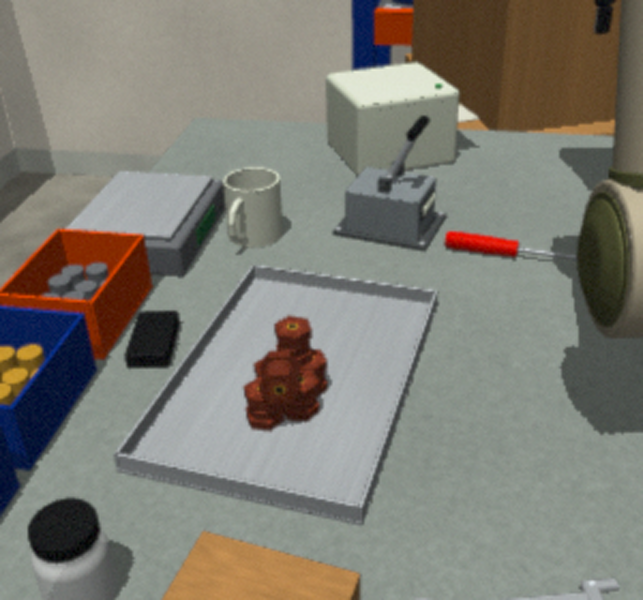

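The top view shows the tray (corners about (218,155), (350,172), (340,260), (206,243) in the full image) with the heap left of its centre at about (258,206). The counter is on the right at about (416,231), with its lever leaning towards the robot. The side view shows one piece standing on top and one lying on its side.

```bash
cat > h.py <<'E'
import numpy as np,cv2
from rig import ctrl
def Rq(q): w,x,y,z=q/np.linalg.norm(q); return np.array([[1-2*(y*y+z*z),2*(x*y-z*w),2*(x*z+y*w)],[2*(x*y+z*w),1-2*(x*x+z*z),2*(y*z-x*w)],[2*(x*z-y*w),2*(y*z+x*w),1-2*(x*x+y*y)]])
def px(c,uv,z):   # pixel -> world on plane z
    K,R,t=map(np.array,(c['camera_matrix'],c['R'],c['t'])); d=R.T@np.linalg.inv(K)@[uv[0],uv[1],1]; o=-R.T@t
    return (o+d*(z-o[2])/d[2])[:2]
def proj(c,X):
    K,R,t=map(np.array,(c['camera_matrix'],c['R'],c['t'])); p=K@(R@np.array(X,float)+t); return p[:2]/p[2]
def state():
    s=ctrl.sense(); R=Rq(s['ee_rot']); yaw=np.arctan2(R[1,0],R[0,0])
    print('t',round(s['time_s'],2),'pos',np.round(s['eef_pos'],1),'yaw',round(yaw,3),'tilt',np.round(R[:,2],3),'F',np.round(s['force'],1),'w',round(s['grip_width'],2)); return s,R,yaw
def tri(cs,ps):   # triangulate
    A=[];
    for c,p in zip(cs,ps):
        P=np.array(c['camera_matrix'])@np.c_[c['R'],c['t']]; A+=[p[0]*P[2]-P[0],p[1]*P[2]-P[1]]
    A=np.array(A); A/=np.linalg.norm(A,axis=1)[:,None]; X=np.linalg.svd(A)[2][-1]; return X[:3]/X[3]
E
python3 - <<'E'
from h import *
s,R,yaw=state()
T=ctrl.capture('top');S=ctrl.capture('side');W=ctrl.capture('wrist')
print('wristcam centre tool frame',R.T@(-np.array(W['R']).T@W['t']-s['eef_pos']),'axes',np.round(np.array(W['R'])@R,3).tolist(),W['camera_matrix'][0][0])
pt=lambda q,c,i=0:ctrl.landmark_of(q,c)[i]['point']
ti=pt('tray_in',T);print('tray_in',px(T,ti,4),px(S,pt('tray_in',S),4))
for u in((218,155),(350,172),(340,260),(206,243)):print('corner',px(T,u,24))
print('heap',px(T,(258,206),50))
print('counter',px(T,pt('counter',T),0),tri([T,S],[pt('lever_bar',T),pt('lever_bar',S)]))
for u in ((399,204),(441,211),(392,251),(426,260)):print('foot corner',px(T,u,5))
for q in('mug','driver','jar','carton','block'):
  d=ctrl.landmark_of(q,T)
  if d: print(q,px(T,d[0]['point'],0))
print(ctrl.sense()['joints'])
E
```

```text
t 0.5 pos [ 217.3 -477.9  231.3] yaw 0.427 tilt [-0.  0. -1.] F [ 0.3  0.2 -1.1] w 1.0
wristcam centre tool frame [  82.61432453   -1.32077557 -142.98611362] axes [[-0.0, 1.0, 0.001], [-0.947, 0.0, -0.32], [-0.32, -0.001, 0.947]] 341.0360577989824
tray_in [610.70588133 101.82378962] [580.3128874  23.5903911]
corner [718.48884892 184.84398675]
corner [ 676.54751268 -175.07775178]
corner [ 438.32934973 -147.83726882]
corner [478.7206066  210.02704741]
heap [577.02808634  71.91966159]
counter [ 525.10836572 -349.27383379] [ 484.75300508 -347.75432039  156.56099812]
foot corner [ 593.09462208 -311.81972928]
foot corner [ 575.38940344 -426.57207903]
foot corner [ 464.57634108 -291.03736313]
foot corner [ 441.55327407 -382.76077766]
mug [344.10135323 286.75828245]
driver [ 342.62982503 -280.42516697]
jar [701.59433748 320.29905655]
carton [538.30643489 373.01575506]
block [755.7174302  -17.59257621]
[-1.36741043e+00  3.12888107e-01  1.49771595e+00 -1.46193784e-05
  1.33101451e+00 -2.23382688e-01]
```

send_rows(targets=[[-1,0,0,0,0,0,0.18],[-1,0,0,0,0,0,0.18],[-1,0,0,0,0,0,0.179],[-1,0.02,-0.037,0,0,0,0],[-1,0.02,-0.037,0,0,0,0],[-1,0.02,-0.037,0,0,0,0],[-1,0.02,-0.037,0,0,0,0],[-1,0.02,-0.037,0,0,0,0],[-1,0.02,-0.037,0,0,0,0],[-1,0.02,-0.037,0,0,0,0]], squeeze=40)

```text
time_s: 2.4
eef_pos: [386.1, -235.0, 231.4]
ee_rot: [0.0, 0.998, -0.056, 0.0]
force: [-0.0, -0.7, -1.5]
grip_width: 0.997
grip_force: 0.0
```

send_rows(targets=[[-1,0.02,-0.037,0,0,0,0],[-1,0.02,-0.037,0,0,0,0],[-1,0.02,-0.037,0,0,0,0],[-1,0.02,-0.037,0,0,0,0],[-1,0.02,-0.037,0,0,0,0],[-1,0.02,-0.037,0,0,0,0],[-1,0.02,-0.037,0,0,0,0],[-1,0.02,-0.037,0,0,0,0],[-1,0.02,-0.037,0,0,0,0],[-1,0,0,0,0,0,0]])

```text
time_s: 3.65
eef_pos: [602.2, 76.6, 230.6]
ee_rot: [-0.0, 0.999, -0.055, -0.0]
force: [-0.3, -0.1, -0.1]
grip_width: 1.005
grip_force: 0.0
```

Run:
```python
from h import *
state()
W=ctrl.capture('wrist');i=W['img'][:,:,::-1]
for d in ctrl.landmark_of('ins1',W): print(np.round(d['point']),round(d['score'],2),np.round(px(W,d['point'],24)),np.round(px(W,d['point'],64)))
np.save('w1.npy',W,allow_pickle=True)
p=proj(W,(577,72,45)).astype(int);print(p)
a,b=max(p[1]-105,0),max(p[0]-140,0)
print(a,b);cv2.imwrite('pics/w1.png',cv2.resize(i[a:a+210,b:b+266],None,fx=3,fy=3,interpolation=cv2.INTER_CUBIC)[:600])
```

```text
t 3.65 pos [602.2  76.6 230.6] yaw -0.109 tilt [-0.001  0.    -1.   ] F [-0.3 -0.1 -0.1] w 1.0
[267. 180.] 0.97 [599.  98.] [609.  94.]
[325. 208.] 0.89 [561.  39.] [575.  42.]
[291. 210.] 0.77 [563.  76.] [577.  75.]
[270. 212.] 0.74 [564.  99.] [578.  96.]
[300. 179.] 0.59 [597.  63.] [607.  63.]
[293 203]
98 153
```

View pics/w1.png

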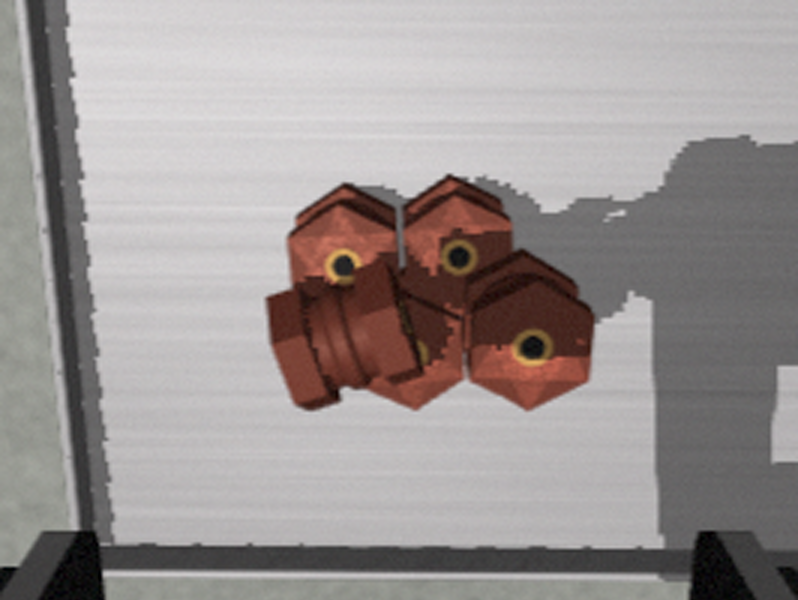

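The wrist view shows three bottom pieces with inserts at crop (343,265), (459,257) and (425,352). The lying piece is at about (345,340), and the standing top piece is at (532,347). All the hexes have their flats facing the tool's ±y. I'll take the top standing piece first, gripping it along the axis turned 60°.

```bash
cat >> h.py <<'E'
from scipy.spatial.transform import Rotation as Ro
YT=-0.110; TC=np.array([578.,18.])
def tr(x,y): c,s=np.cos(YT),np.sin(YT); return TC+[c*x-s*y,s*x+c*y]   # tray -> world
def totray(p): c,s=np.cos(YT),np.sin(YT); d=np.array(p)-TC; return np.round([c*d[0]+s*d[1],-s*d[0]+c*d[1]],1)
def Rt(yaw,pitch=0): return Ro.from_euler('z',yaw)*Ro.from_euler('x',np.pi)*Ro.from_euler('y',pitch)
def plan(wps,start=None):
    """wps: (x,y,z,yaw,claw,n[,pitch]); prints total tool-frame move per row for each leg"""
    if start is None: s=ctrl.sense(); p=np.array(s['eef_pos']); q=s['ee_rot']; R=Ro.from_quat([q[1],q[2],q[3],q[0]])
    else: p,R=start
    for w in wps:
        x,y,z,yaw,cl,n=w[:6]; T=Rt(yaw,w[6] if len(w)>6 else 0); P=np.array([x,y,z])
        rv=(R.inv()*T).as_rotvec()/n; print('--',cl,n)
        for k in range(n):
            d=R.inv().apply(P-p)/(n-k); d=np.round(d/1000,4); r=np.round((R.inv()*T).as_rotvec()/(n-k),3)
            p=p+R.apply(d*1000); R=R*Ro.from_rotvec(r); print([cl,*map(float,d),*map(float,r)],end=',\n')
    return p,R
E
python3 - <<'E'
from h import *
W=np.load('w1.npy',allow_pickle=True).item()
f=lambda u,z:px(W,(u[0]/3+153,u[1]/3+98),z)
for n,u,z in(('A',(343,265),44),('B',(459,257),44),('C',(425,352),44),('ins6',(532,347),84),('ins5',(345,340),80)):print(n,f(u,z),totray(f(u,z)))
for u in((66,40),(112,545)):print('tray inner',f(u,4),totray(f(u,4)))
x,y=f((532,347),84)
t=tr(60,0);print(t)
st=plan([(x,y,140,.94,-1,6),(x,y,52,.94,-1,4)]);
E
```

```text
A [597.71419884  96.39385233] [11.  80.1]
B [596.25011209  57.76781292] [13.8 41.5]
C [564.10713432  72.34183786] [-19.8  52.5]
ins6 [576.74309963  39.78968146] [-3.6 21.5]
ins5 [583.68674379  95.72159191] [-2.9 77.9]
tray inner [678.03525743 185.43438639] [ 81.  177.4]
tray inner [479.62746865 209.04907549] [-118.8  179.1]
[637.63736588  11.41330195]
-- -1 6
[-1, -0.0034, 0.0062, 0.0152, -0.0, 0.0, -0.175],
[-1, -0.0045, 0.0055, 0.0152, -0.0, 0.0, -0.175],
[-1, -0.0053, 0.0046, 0.0152, -0.0, 0.0, -0.175],
[-1, -0.0061, 0.0037, 0.0151, -0.0, 0.0, -0.176],
[-1, -0.0066, 0.0025, 0.0152, -0.0, 0.0, -0.175],
[-1, -0.007, 0.0013, 0.0151, -0.0, 0.001, -0.176],
-- -1 4
[-1, -0.0, 0.0, 0.022, -0.0, -0.0, 0.0],
[-1, -0.0, 0.0, 0.022, -0.0, -0.0, 0.0],
[-1, -0.0, 0.0, 0.022, -0.0, -0.0, 0.0],
[-1, -0.0001, 0.0001, 0.022, -0.0, -0.0, 0.0],
```

send_rows(targets=[[-1,-0.0034,0.0062,0.015,0,0,-0.175],[-1,-0.0045,0.0055,0.015,0,0,-0.175],[-1,-0.0053,0.0046,0.015,0,0,-0.175],[-1,-0.0061,0.0037,0.015,0,0,-0.175],[-1,-0.0066,0.0025,0.015,0,0,-0.175],[-1,-0.007,0.0013,0.015,0,0,-0.175],[-1,0,0,0.022,0,0,0],[-1,0,0,0.022,0,0,0],[-1,0,0,0.022,0,0,0],[-1,0,0,0.022,0,0,0]])

```text
time_s: 5.0
eef_pos: [576.6, 38.8, 53.0]
ee_rot: [0.0, 0.892, 0.451, 0.0]
force: [0.9, -0.3, -0.0]
grip_width: 0.999
grip_force: 0.0
```

send_rows(targets=[[1,0,0,0,0,0,0],[1,0,0,0,0,0,0],[1,0,0,0,0,0,0],[1,0,0,0,0,0,0],[1,0,0,0,0,0,0],[1,0,0,0,0,0,0],[1,0,0,-0.01,0,0,0],[1,0,0,-0.02,0,0,0],[1,0,0,-0.02,0,0,0],[1,0,0,0,0,0,0]])

```text
time_s: 6.25
eef_pos: [577.6, 39.9, 104.8]
ee_rot: [0.001, 0.892, 0.452, 0.001]
force: [0.6, 0.4, -1.3]
grip_width: 0.416
grip_force: 40.6
```

Run:
```python
from h import *
s,R,y=state(); x,yy,z=s['eef_pos']
t=tr(60,0)
W=ctrl.capture('wrist');np.save('w2.npy',W,allow_pickle=True);cv2.imwrite('pics/w2.png',W['img'][:,:,::-1])
st=plan([(*t,z,.94,1,3)])
```

```text
t 6.25 pos [577.6  39.9 104.8] yaw 0.938 tilt [ 0.003 -0.    -1.   ] F [ 0.6  0.4 -1.3] w 0.42
-- 1 3
[1, 0.0043, 0.0219, -0.0004, 0.0, -0.0, -0.001],
[1, 0.0043, 0.022, -0.0004, 0.0, -0.0, -0.001],
[1, 0.0042, 0.0219, -0.0005, 0.001, -0.0, -0.0],
```

View pics/w2.png

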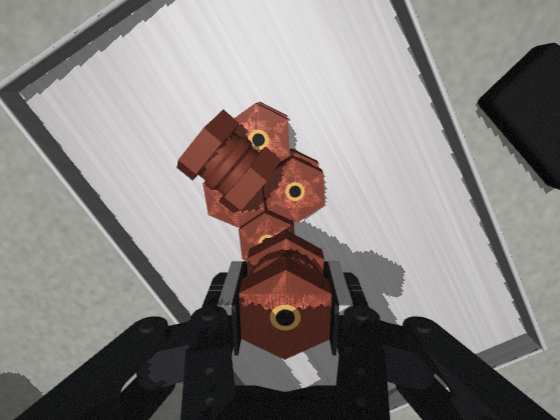

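send_rows(targets=[[1,0.0043,0.022,0,0,0,0],[1,0.0043,0.022,0,0,0,0],[1,0.0043,0.022,0,0,0,0],[1,0,0,0.025,0,0,0],[1,0,0,0.03,0,0,0],[1,0,0,0.02,0,0,0],[1,0,0,0.008,0,0,0],[1,0,0,0.003,0,0,0],[1,0,0,0.002,0,0,0],[1,0,0,0,0,0,0]])

```text
time_s: 7.55
eef_pos: [638.0, 11.3, 15.9]
ee_rot: [0.0, 0.892, 0.452, 0.0]
force: [-0.2, -0.3, -1.2]
grip_width: 0.41
grip_force: 40.6
```

Run:
```python
from h import *
state();c=ctrl.capture('side');state()
W=np.load('w2.npy',allow_pickle=True).item()
for n,u,z in(('A',(259,140),44),('B',(295,191),44),('D',(266,241),44)):print(n,px(W,u,z),totray(px(W,u,z)))
# ins5 upper end corners
i=W['img'][90:220,165:335,::-1];cv2.imwrite('pics/w2c.png',cv2.resize(i,None,fx=4.5,fy=4.5,interpolation=cv2.INTER_CUBIC))
```

```text
t 7.55 pos [638.   11.3  15.9] yaw 0.938 tilt [ 0.001 -0.    -1.   ] F [-0.2 -0.3 -1.2] w 0.41
t 7.6 pos [638.   11.3  15.9] yaw 0.938 tilt [ 0.001 -0.    -1.   ] F [ 0.2 -0.2 -0.2] w 0.41
A [598.15131667  95.82516757] [11.5 79.6]
B [597.04514295  57.85992085] [14.6 41.7]
D [562.08336479  41.61619416] [-18.4  21.7]
```

View pics/w2c.png

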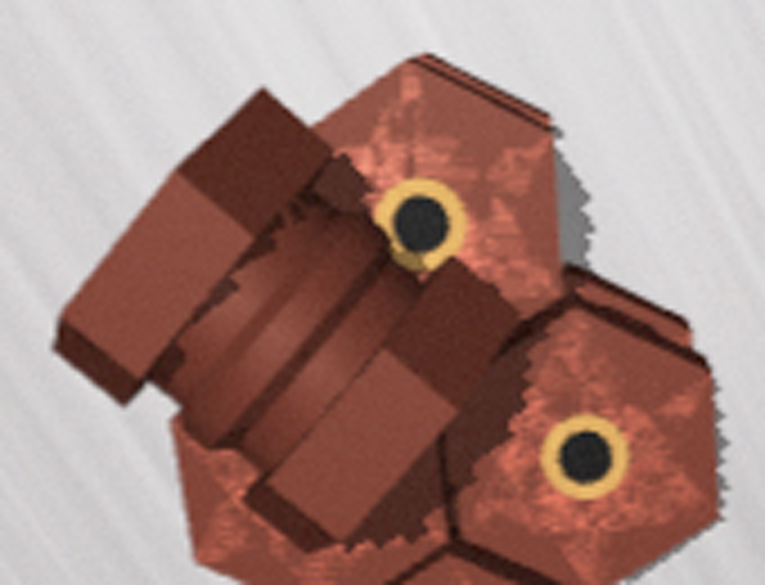

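send_rows(targets=[[1,0,0,0.0005,0,0,0],[1,0,0,0.0005,0,0,0],[1,0,0,0.0005,0,0,0],[1,0,0,0.0005,0,0,0],[1,0,0,0,0,0,0],[1,0,0,0,0,0,0],[1,0,0,0,0,0,0],[1,0,0,0,0,0,0],[1,0,0,0,0,0,0],[1,0,0,0,0,0,0]])

```text
time_s: 8.85
eef_pos: [637.9, 11.2, 14.6]
ee_rot: [0.0, 0.892, 0.452, 0.0]
force: [-3.8, -0.4, 9.9]
grip_width: 0.416
grip_force: 41.9
```

Run:
```python
from h import *
W=np.load('w2.npy',allow_pickle=True).item()
f=lambda u,v:px(W,(u/4.5+165,v/4.5+90),80)
L,Rr=f(120,252),f(402,472); c=(L+Rr)/2; d=Rr-L
print('ins5',c,totray(c),'len',np.linalg.norm(d),'axis yaw',np.arctan2(-d[1],-d[0]))
q=[f(*p) for p in((180,175),(60,330),(345,540),(460,405))];print(np.round(q))
plan([(637.9,11.2,110,.938,-1,3),(c[0],c[1],200,1.85,-1,6)])
```

```text
ins5 [579.35767153  96.23668186] [-7.2 77.9] len 38.94319424377031 axis yaw 1.8145840203103614
[[585. 118.]
 [564. 113.]
 [574.  75.]
 [594.  80.]]
-- -1 3
[-1, -0.0, 0.0, -0.0318, 0.0, -0.0, -0.0],
[-1, -0.0, 0.0, -0.0318, 0.0, -0.0, -0.0],
[-1, -0.0, 0.0, -0.0318, 0.0, -0.0, -0.0],
-- -1 6
[-1, 0.0057, -0.0162, -0.015, 0.0, 0.0, -0.152],
[-1, 0.008, -0.0152, -0.015, 0.0, 0.0, -0.152],
[-1, 0.0103, -0.0138, -0.015, 0.0, 0.0, -0.152],
[-1, 0.0122, -0.0121, -0.015, 0.0, 0.0, -0.152],
[-1, 0.0139, -0.0101, -0.015, 0.0, 0.0, -0.152],
[-1, 0.0153, -0.0079, -0.0151, 0.0, 0.0, -0.152],
```

send_rows(targets=[[-0.1,0,0,-0.0005,0,0,0],[-0.1,0,0,0,0,0,0],[-0.1,0,0,0,0,0,0],[-0.1,0,0,0,0,0,0],[-0.1,0,0,-0.025,0,0,0],[-0.1,0,0,-0.035,0,0,0],[-1,0,0,-0.035,0,0,0],[-1,0.0057,-0.0162,-0.015,0,0,-0.152],[-1,0.008,-0.0152,-0.015,0,0,-0.152],[-1,0.0103,-0.0138,-0.015,0,0,-0.152]])

```text
time_s: 10.1
eef_pos: [608.2, 54.2, 154.3]
ee_rot: [-0.0, 0.765, 0.644, -0.0]
force: [0.4, -0.1, 0.9]
grip_width: 1.001
grip_force: 0.0
```

send_rows(targets=[[-1,0.0122,-0.0121,-0.015,0,0,-0.152],[-1,0.0139,-0.0101,-0.015,0,0,-0.152],[-1,0.0153,-0.0079,-0.015,0,0,-0.12],[-1,0,0,0,0,0,0],[-1,0,0,0,0,-0.1,0],[-1,0,0,0,0,-0.12,0],[-1,0,0,0,0,-0.15,0],[-1,0,0,0,0,-0.15,0],[-1,0,0,0,0,-0.09,0],[-1,0,0,0,0,0,0]])

```text
time_s: 11.35
eef_pos: [579.0, 96.6, 197.1]
ee_rot: [0.236, 0.586, 0.753, -0.185]
force: [0.8, -0.2, -0.1]
grip_width: 1.0
grip_force: 0.0
```

Run:
```python
from h import *
s,R,y=state();print(np.round(R,3).tolist(),s['joints'])
c=ctrl.capture('wrist');cv2.imwrite('pics/w3.png',c['img'][:,:,::-1]);np.save('w3.npy',c,allow_pickle=True)
print([np.round(proj(c,p)).tolist() for p in((579.4,96.2,80),(638,11.3,44),(598,96,44),(562,42,44))])
```

```text
t 11.35 pos [579.   96.6 197.1] yaw 1.819 tilt [ 0.138 -0.555 -0.82 ] F [ 0.8 -0.2 -0.1] w 1.0
[[-0.201, 0.97, 0.138], [0.795, 0.244, -0.555], [-0.572, -0.002, -0.82]] [ 0.21600035  0.53113809  1.39052284 -0.64212781  1.26925797  0.18114152]
[[286.0, 120.0], [323.0, 175.0], [310.0, 94.0], [251.0, 138.0]]
```

View pics/w3.png

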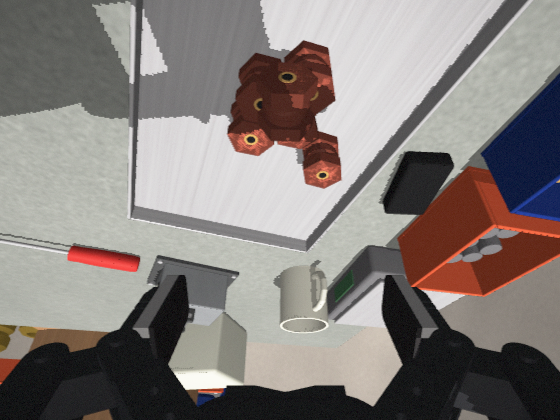

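The lean is reached. The heap is centred near (285,95), the free end of ins5 is at (288,77), and ins6 stands at (323,175). Next I approach and grip ins5.

Run:
```python
from h import *
s,R,y=state()
d=np.array([581.9,86.2,49])-s['eef_pos'];print(R.T@d, R.T@d/7)
```

```text
t 11.4 pos [579.3  96.2 197.8] yaw 1.817 tilt [ 0.139 -0.554 -0.821] F [ 0.4 -0.8  0.5] w 1.0
[ 76.60478229   0.15701777 128.02141637] [10.94354033  0.02243111 18.28877377]
```

send_rows(targets=[[-1,0.011,0,0.0183,0,0,0],[-1,0.011,0,0.0183,0,0,0],[-1,0.011,0,0.0183,0,0,0],[-1,0.011,0,0.0183,0,0,0],[-1,0.011,0,0.0183,0,0,0],[-1,0.011,0,0.0183,0,0,0],[-1,0.0106,0,0.018,0,0,0],[-1,0,0,0,0,0,0],[-1,0,0,0,0,0,0],[-1,0,0,0,0,0,0]])

```text
time_s: 12.65
eef_pos: [582.3, 86.3, 51.1]
ee_rot: [0.237, 0.586, 0.752, -0.184]
force: [0.5, -0.0, 0.5]
grip_width: 1.0
grip_force: 0.0
```

send_rows(targets=[[1,0,0,0,0,0,0],[1,0,0,0,0,0,0],[1,0,0,0,0,0,0],[1,0,0,0,0,0,0],[1,0,0,0,0,0,0],[1,0,0,0,0,0,0],[1,0,0,0,0,0,0],[1,0,0,0,0,0,0],[1,0,0,0,0,0,0],[1,0,0,0,0,0,0]])

```text
time_s: 13.9
eef_pos: [582.1, 86.2, 50.6]
ee_rot: [0.237, 0.586, 0.752, -0.184]
force: [-0.0, 1.2, 5.5]
grip_width: 0.465
grip_force: 40.4
```

Run:
```python
from h import *
s,R,y=state();c=ctrl.capture('wrist');cv2.imwrite('pics/w4.png',c['img'][:,:,::-1])
```

```text
t 13.9 pos [582.1  86.2  50.6] yaw 1.817 tilt [ 0.141 -0.556 -0.819] F [-0.   1.2  5.5] w 0.46
```

View pics/w4.png

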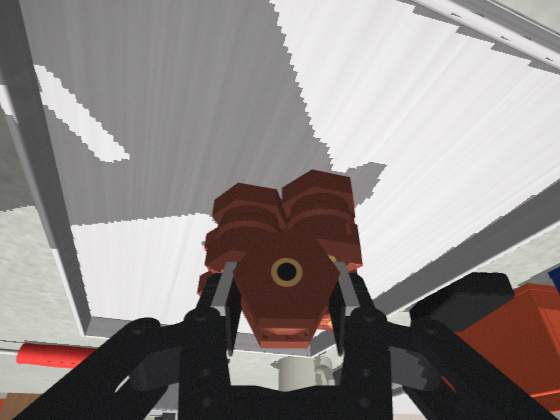

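Run:
```python
from h import *
s,R,y=state(); p=s['eef_pos']; off=R.T@(np.array([579.4,96.2,62])-p); print('off',off)
q=s['ee_rot'];R0=Ro.from_quat([q[1],q[2],q[3],q[0]])
t=np.r_[tr(60,-120),24]; Rp=Rt(0,.96); g=t-Rp.apply(off); print('place tcp',g, 'axis',Rp.apply(R0.inv().apply([.244,-.970,0])))
np.save('off5.npy',np.r_[g,off])
plan([(*(p+[0,0,70]),1.817,1,4,-.611),(p[0],p[1],p[2]+75,1.817,1,4,0),(*(g+[0,0,45]),0,1,13,.96)])
```

```text
t 13.95 pos [582.2  86.2  50.7] yaw 1.817 tilt [ 0.141 -0.556 -0.819] F [0.3 1.4 5.4] w 0.47
off [  1.96937628  -0.22468787 -15.2279303 ]
place tcp [ 635.80908523 -108.08611768   13.65318118] axis [-4.92709014e-04  8.53628295e-04 -1.00021749e+00]
-- 1 4
[1, -0.01, 0.0, -0.0143, 0.0, -0.0, 0.0],
[1, -0.01, 0.0, -0.0144, 0.0, -0.0, 0.0],
[1, -0.0101, 0.0, -0.0143, 0.001, -0.0, 0.0],
[1, -0.01, 0.0, -0.0144, 0.0, -0.001, 0.0],
-- 1 4
[1, -0.0007, 0.0, -0.001, 0.0, 0.153, 0.0],
[1, -0.0006, 0.0, -0.0011, 0.0, 0.153, 0.0],
[1, -0.0004, 0.0, -0.0012, 0.0, 0.153, 0.0],
[1, -0.0002, 0.0, -0.0012, 0.0, 0.152, 0.001],
-- 1 13
[1, -0.0155, 0.0004, 0.0052, -0.066, 0.052, 0.128],
[1, -0.0156, 0.002, 0.0044, -0.066, 0.052, 0.128],
[1, -0.0154, 0.0038, 0.0038, -0.066, 0.052, 0.127],
[1, -0.015, 0.0055, 0.0033, -0.066, 0.052, 0.128],
[1, -0.0144, 0.0071, 0.003, -0.067, 0.052, 0.127],
[1, -0.0135, 0.0087, 0.0028, -0.066, 0.052, 0.128],
[1, -0.0125, 0.0102, 0.0027, -0.067, 0.052, 0.127],
[1, -0.0112, 0.0115, 0.0028, -0.066, 0.052, 0.128],
[1, -0.0098, 0.0127, 0.0031, -0.067, 0.052, 0.127],
[1, -0.0083, 0.0136, 0.0035, -0.067, 0.052, 0.128],
[1, -0.0067, 0.0144, 0.0041, -0.066, 0.052, 0.127],
[1, -0.0051, 0.0148, 0.0047, -0.067, 0.052, 0.127],
[1, -0.0035, 0.015, 0.0055, -0.066, 0.051, 0.128],
```

send_rows(targets=[[1,-0.01,0,-0.0143,0,0,0],[1,-0.01,0,-0.0143,0,0,0],[1,-0.01,0,-0.0143,0,0,0],[1,-0.01,0,-0.0143,0,0,0],[1,0,0,-0.001,0,0.153,0],[1,0,0,-0.001,0,0.153,0],[1,0,0,-0.001,0,0.153,0],[1,0,0,-0.001,0,0.152,0],[1,-0.0155,0.0004,0.0052,-0.066,0.052,0.128],[1,-0.0156,0.002,0.0044,-0.066,0.052,0.128]])

```text
time_s: 15.2
eef_pos: [590.2, 56.9, 114.0]
ee_rot: [-0.0, 0.709, 0.7, 0.086]
force: [0.3, 0.2, -1.2]
grip_width: 0.469
grip_force: 40.2
```

send_rows(targets=[[1,-0.0154,0.0038,0.0038,-0.066,0.052,0.127],[1,-0.015,0.0055,0.0033,-0.066,0.052,0.128],[1,-0.0144,0.0071,0.003,-0.067,0.052,0.127],[1,-0.0135,0.0087,0.0028,-0.066,0.052,0.128],[1,-0.0125,0.0102,0.0027,-0.067,0.052,0.127],[1,-0.0112,0.0115,0.0028,-0.066,0.052,0.128],[1,-0.0098,0.0127,0.0031,-0.067,0.052,0.127],[1,-0.0083,0.0136,0.0035,-0.067,0.052,0.128],[1,-0.0067,0.0144,0.0041,-0.066,0.052,0.127],[1,-0.0051,0.0148,0.0047,-0.067,0.052,0.127]])

```text
time_s: 16.45
eef_pos: [631.8, -92.6, 62.5]
ee_rot: [0.0, 0.896, 0.07, 0.439]
force: [0.6, 0.3, -0.6]
grip_width: 0.467
grip_force: 40.2
```

Run:
```python
from h import *
s,R,y=state();print(s['joints'])
g=np.load('off5.npy')[:3]
plan([(*(g+[0,0,40]),0,1,2,.96),(*(g+[0,0,4]),0,1,4,.96)])
```

```text
t 16.45 pos [631.8 -92.6  62.5] yaw 0.206 tilt [ 0.787  0.062 -0.614] F [ 0.6  0.3 -0.6] w 0.47
[-0.51117231  0.57292977  1.97264031  1.9956424   0.50228597 -0.94473615]
-- 1 2
[1, -0.0032, 0.0076, 0.0038, -0.032, 0.024, 0.063],
[1, -0.0029, 0.0077, 0.004, -0.033, 0.024, 0.062],
-- 1 4
[1, -0.0074, 0.0, 0.0052, 0.0, -0.0, 0.0],
[1, -0.0074, 0.0, 0.0052, 0.0, -0.0, 0.0],
[1, -0.0073, 0.0, 0.0051, 0.0, -0.0, 0.0],
[1, -0.0074, 0.0, 0.0052, 0.0, -0.0, 0.0],
```

send_rows(targets=[[1,-0.0032,0.0076,0.0038,-0.032,0.024,0.063],[1,-0.0029,0.0077,0.004,-0.033,0.024,0.062],[1,-0.0074,0,0.0052,0,0,0],[1,-0.0074,0,0.0052,0,0,0],[1,-0.0074,0,0.0052,0,0,0],[1,-0.0074,0,0.0052,0,0,0],[1,0,0,0,0,0,0],[1,0,0,0,0,0,0],[1,0,0,0,0,0,0],[1,0,0,0,0,0,0]])

```text
time_s: 17.7
eef_pos: [635.3, -107.1, 16.8]
ee_rot: [-0.001, 0.888, 0.002, 0.46]
force: [-0.4, 0.9, -0.9]
grip_width: 0.469
grip_force: 40.2
```

Run:
```python
from h import *
s,R,y=state();print(s['eef_pos']-np.load('off5.npy')[:3])
c=ctrl.capture('side');p=proj(c,(*tr(60,-120),24)).astype(int);i=c['img'][p[1]-45:p[1]+45,p[0]-60:p[0]+60,::-1]
w=ctrl.capture('wrist')['img'][150:420,100:460,::-1]
a=cv2.resize(i,(400,300),interpolation=cv2.INTER_CUBIC);b=cv2.resize(w,(400,300));cv2.imwrite('pics/p5.png',np.hstack([a,b]))
```

```text
t 17.7 pos [ 635.3 -107.1   16.8] yaw 0.005 tilt [ 0.817  0.003 -0.576] F [-0.4  0.9 -0.9] w 0.47
[-0.51946165  1.01615079  3.11851673]
```

View pics/p5.png

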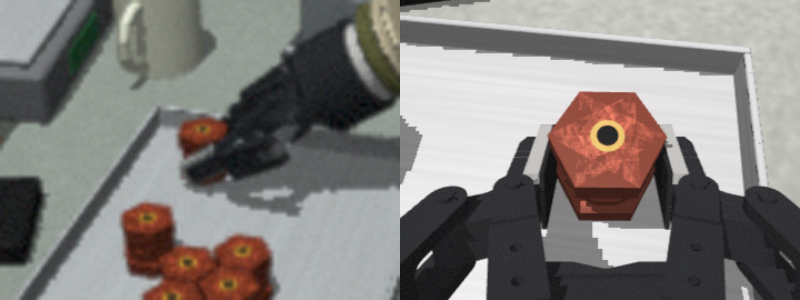

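send_rows(targets=[[1,-0.0004,0,0.0003,0,0,0],[1,-0.0004,0,0.0003,0,0,0],[1,-0.0004,0,0.0003,0,0,0],[1,-0.0004,0,0.0003,0,0,0],[1,-0.0004,0,0.0003,0,0,0],[1,-0.0004,0,0.0003,0,0,0],[1,0,0,0,0,0,0],[1,0,0,0,0,0,0],[1,0,0,0,0,0,0],[1,0,0,0,0,0,0]])

```text
time_s: 19.05
eef_pos: [636.0, -107.1, 15.0]
ee_rot: [-0.001, 0.887, 0.002, 0.462]
force: [-6.5, 0.5, 11.2]
grip_width: 0.466
grip_force: 40.6
```

Run:
```python
from h import *
s,R,y=state();p=s['eef_pos']+R@[0,0,-105.]
q=s['ee_rot'];h=tr(-3,51);print(p)
plan([(*h,200,.937,-1,9)],(p,Ro.from_quat([q[1],q[2],q[3],q[0]])))
```

```text
t 19.05 pos [ 636.  -107.1   15. ] yaw 0.006 tilt [ 0.819  0.003 -0.574] F [-6.5  0.5 11.2] w 0.47
[ 550.0260629  -107.37078986   75.24607779]
-- -1 9
[-1, 0.0134, -0.0196, -0.0051, 0.05, -0.099, -0.095],
[-1, 0.0147, -0.0185, -0.0055, 0.05, -0.098, -0.095],
[-1, 0.0158, -0.0173, -0.0061, 0.05, -0.099, -0.095],
[-1, 0.0167, -0.0161, -0.0069, 0.05, -0.099, -0.095],
[-1, 0.0175, -0.0149, -0.0079, 0.049, -0.098, -0.095],
[-1, 0.018, -0.0136, -0.0089, 0.05, -0.099, -0.095],
[-1, 0.0183, -0.0123, -0.01, 0.049, -0.099, -0.096],
[-1, 0.0184, -0.0111, -0.0113, 0.049, -0.098, -0.095],
[-1, 0.0181, -0.01, -0.0125, 0.05, -0.098, -0.096],
```

send_rows(targets=[[-0.4,0,0,0,0,0,0],[-0.4,0,0,0,0,0,0],[-0.4,0,0,0,0,0,0],[-0.4,0,0,0,0,0,0],[-0.4,0,0,-0.02,0,0,0],[-0.4,0,0,-0.03,0,0,0],[-0.4,0,0,-0.03,0,0,0],[-1,0,0,-0.025,0,0,0],[-1,0.0134,-0.0196,-0.0051,0.05,-0.099,-0.095],[-1,0.0147,-0.0185,-0.0055,0.05,-0.098,-0.095]])

```text
time_s: 20.3
eef_pos: [555.4, -73.2, 95.8]
ee_rot: [-0.008, 0.917, 0.089, 0.388]
force: [-0.8, 1.0, -0.1]
grip_width: 1.003
grip_force: 0.0
```

send_rows(targets=[[-1,0.0158,-0.0173,-0.0061,0.05,-0.099,-0.095],[-1,0.0167,-0.0161,-0.0069,0.05,-0.099,-0.095],[-1,0.0175,-0.0149,-0.0079,0.049,-0.098,-0.095],[-1,0.018,-0.0136,-0.0089,0.05,-0.099,-0.095],[-1,0.0183,-0.0123,-0.01,0.049,-0.099,-0.096],[-1,0.0184,-0.0111,-0.0113,0.049,-0.098,-0.095],[-1,0.0181,-0.01,-0.0125,0.05,-0.098,-0.096],[-1,0,0,0,0,0,0],[-1,0,0,0,0,0,0],[-1,0,0,0,0,0,0]])

```text
time_s: 21.55
eef_pos: [577.1, 41.1, 190.2]
ee_rot: [-0.017, 0.912, 0.401, 0.084]
force: [-0.5, 0.1, -0.2]
grip_width: 1.004
grip_force: 0.0
```

Run:
```python
from h import *
state()
W=ctrl.capture('wrist');i=W['img'][:,:,::-1].copy();np.save('w5.npy',W,allow_pickle=True)
for d in ctrl.landmark_of('ins1',W): print('net',np.round(d['point'],1),round(d['score'],2))
for p in((11.5,79.6),(14.6,41.7),(-21.5,59.6),(-18.4,21.7)): 
    u=proj(W,(*tr(*p),44)); print('exp',u)
a=200;b=60
p=proj(W,(*tr(-3,51),44)).astype(int);r0,c0=max(p[1]-90,0),p[0]-120
im=cv2.resize(i[r0:r0+180,c0:c0+240],None,fx=3.3,fy=3.3,interpolation=cv2.INTER_CUBIC);print(r0,c0);cv2.imwrite('pics/w5.png',im)
```

```text
t 21.55 pos [577.1  41.1 190.2] yaw 0.831 tilt [ 0.14   0.099 -0.985] F [-0.5  0.1 -0.2] w 1.0
net [413.8 288. ] 0.93
net [256.3 157. ] 0.6
net [282.3 185.5] 0.57
net [265.6 226.1] 0.57
net [245.3 194.6] 0.55
exp [255.62967088 158.44070379]
exp [284.35119652 191.06460441]
exp [239.5991199  199.17248212]
exp [268.12409254 230.5484216 ]
104 142
```

View pics/w5.png

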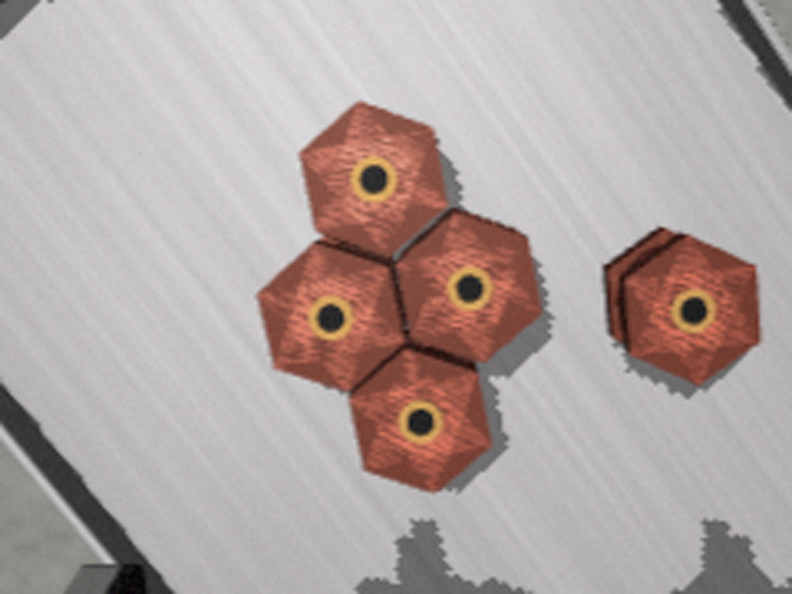

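All four bottom pieces are visible, standing in a 2×2 diamond with inserts at crop (373,180), (470,289), (331,318) and (420,422). ins6 stands at (694,310).

Run:
```python
from h import *
W=np.load('w5.npy',allow_pickle=True).item()
f=lambda u,z=44:px(W,(u[0]/3.3+142,u[1]/3.3+104),z)
V={'A':((373,180),[(361,102),(436,130),(447,208),(301,152),(318,232)]),'B':((470,289),[(455,208),(527,235),(543,310),(485,362),(405,340),(395,262)]),
'C':((331,318),[(320,240),(392,262),(405,337),(350,390),(275,368),(259,296)]),'D':((420,422),[(408,346),(474,368),(491,440),(434,491),(364,468),(350,394)]),'6':((694,310),[])}
for n,(u,vs) in V.items():
    c=f(u); a=[(np.degrees(np.arctan2(*(f(v)-c)[::-1]))-30)%60 for v in vs]   # flat directions mod 60, world deg
    print(n,np.round(c,1),totray(c),'flats mod60',np.round(a,0), np.round(np.degrees(np.angle(np.mean(np.exp(6j*np.radians(a))))/6)%60,1) if a else '')
```

```text
A [597.7  96.1] [11.  79.8] flats mod60 [25. 25. 27. 26. 30.] 26.6
B [596.8  57.5] [14.4 41.3] flats mod60 [28. 31. 31. 29. 25. 27.] 28.4
C [564.2  77.2] [-20.2  57.3] flats mod60 [24. 29. 32. 31. 29. 30.] 29.2
D [562.  40.] [-18.3  20.1] flats mod60 [26. 32. 32. 28. 27. 24.] 28.3
6 [637.4  11.8] [59.8  0.3] flats mod60 []
```

Run:
```python
from h import *
plan([(562,40,90,1.0,-1,5),(562,40,15,1.0,-1,3)])
```

```text
-- -1 5
[-1, -0.0056, -0.0028, 0.0194, 0.01, -0.033, -0.034],
[-1, -0.0048, -0.0028, 0.0195, 0.01, -0.033, -0.034],
[-1, -0.0041, -0.0028, 0.0197, 0.01, -0.033, -0.035],
[-1, -0.0033, -0.0027, 0.0199, 0.01, -0.033, -0.034],
[-1, -0.0026, -0.0026, 0.0201, 0.011, -0.033, -0.035],
-- -1 3
[-1, -0.0, -0.0, 0.025, -0.0, 0.0, 0.0],
[-1, -0.0, -0.0, 0.025, -0.0, 0.0, 0.0],
[-1, -0.0, -0.0, 0.025, -0.0, 0.0, 0.0],
```

send_rows(targets=[[-1,-0.0056,-0.0028,0.0194,0.01,-0.033,-0.034],[-1,-0.0048,-0.0028,0.0195,0.01,-0.033,-0.034],[-1,-0.0041,-0.0028,0.0197,0.01,-0.033,-0.035],[-1,-0.0033,-0.0027,0.0199,0.01,-0.033,-0.034],[-1,-0.0026,-0.0026,0.0201,0.011,-0.033,-0.035],[-1,0,0,0.025,0,0,0],[-1,0,0,0.025,0,0,0],[-1,0,0,0.025,0,0,0],[-1,0,0,0,0,0,0],[-1,0,0,0,0,0,0]])

```text
time_s: 22.9
eef_pos: [563.0, 40.5, 16.0]
ee_rot: [0.001, 0.877, 0.48, 0.0]
force: [-0.2, -0.7, -0.3]
grip_width: 0.996
grip_force: 0.0
```

send_rows(targets=[[1,0,0,0,0,0,0],[1,0,0,0,0,0,0],[1,0,0,0,0,0,0],[1,0,0,0,0,0,0],[1,0,0,0,0,0,0],[1,0,0,0,0,0,0],[1,0,0,-0.01,0,0,0],[1,0,0,-0.025,0,0,0],[1,0,0,-0.025,0,0,0],[1,0,0,0,0,0,0]])

```text
time_s: 24.15
eef_pos: [563.4, 40.4, 77.1]
ee_rot: [0.001, 0.877, 0.48, 0.001]
force: [-0.5, -0.3, -0.3]
grip_width: 0.415
grip_force: 40.0
```

Run:
```python
from h import *
s,R,y=state(); t=tr(-60,-120);print(t)
plan([(*t,s['eef_pos'][2],1.0,1,4)])
```

```text
t 24.15 pos [563.4  40.4  77.1] yaw 1.002 tilt [ 0.004 -0.001 -1.   ] F [-0.5 -0.3 -0.3] w 0.42
[505.18923802 -94.6880337 ]
-- 1 4
[1, -0.0363, 0.0059, -0.0, 0.001, -0.0, 0.0],
[1, -0.0363, 0.006, -0.0, 0.001, -0.0, 0.001],
[1, -0.0363, 0.006, -0.0001, 0.001, -0.001, 0.0],
[1, -0.0363, 0.0059, 0.0, 0.001, -0.0, 0.001],
```

send_rows(targets=[[1,-0.0363,0.006,0,0,0,0],[1,-0.0363,0.006,0,0,0,0],[1,-0.0363,0.006,0,0,0,0],[1,-0.0363,0.006,0,0,0,0],[1,0,0,0.02,0,0,0],[1,0,0,0.025,0,0,0],[1,0,0,0.012,0,0,0],[1,0,0,0.003,0,0,0],[1,0,0,0.001,0,0,0],[1,0,0,0,0,0,0]])

```text
time_s: 25.4
eef_pos: [503.6, -94.4, 15.8]
ee_rot: [-0.001, 0.877, 0.48, -0.001]
force: [-11.1, 1.2, 22.3]
grip_width: 0.411
grip_force: 43.1
```

send_rows(targets=[[1,0,0,-0.0015,0,0,0],[-0.4,0,0,0,0,0,0],[-0.4,0,0,0,0,0,0],[-0.4,0,0,0,0,0,0],[-0.4,0,0,-0.02,0,0,0],[-1,0,0,-0.03,0,0,0],[-1,0,0,-0.03,0,0,0],[-1,0.0422,-0.0047,0,0,0,0],[-1,0.0422,-0.0047,0,0,0,0],[-1,0.0422,-0.0047,0,0,0,0]])

```text
time_s: 26.65
eef_pos: [561.3, 20.7, 95.9]
ee_rot: [0.0, 0.877, 0.48, -0.0]
force: [0.7, 0.6, 0.9]
grip_width: 0.998
grip_force: 0.0
```

send_rows(targets=[[-1,0.0422,-0.0047,0,0,0,0],[-1,0.0422,-0.0047,0,0,0,0],[-1,0,0,0.01,0,0,0],[-1,0,0,0,0,0,0],[-1,0,0,0,0,0,0],[-1,0,0,0,0,0,0],[-1,0,0,0,0,0,0],[-1,0,0,0,0,0,0],[-1,0,0,0,0,0,0],[-1,0,0,0,0,0,0]])

```text
time_s: 27.9
eef_pos: [598.4, 95.7, 85.8]
ee_rot: [0.0, 0.877, 0.48, -0.0]
force: [0.9, -0.5, 0.3]
grip_width: 1.002
grip_force: 0.0
```

Run:
```python
from h import *
s,R,y=state()
plan([(597.7,96.1,16,.99,-1,4)])
W=ctrl.capture('wrist')
for d in ctrl.landmark_of('ins1',W): p=px(W,d['point'],24);print(np.round(d['point']),round(d['score'],2),np.round(p),totray(p))
```

```text
t 27.9 pos [598.4  95.7  85.8] yaw 1.002 tilt [ 0.    -0.001 -1.   ] F [ 0.9 -0.5  0.3] w 1.0
-- -1 4
[-1, 0.0, -0.0002, 0.0175, 0.0, 0.0, 0.003],
[-1, 0.0, -0.0002, 0.0174, 0.0, 0.0, 0.003],
[-1, 0.0, -0.0002, 0.0175, 0.0, 0.0, 0.003],
[-1, 0.0, -0.0003, 0.0174, 0.0, 0.0, 0.003],
[314. 272.] 0.86 [597.  59.] [14.1 43. ]
[399. 297.] 0.8 [637.  11.] [59.5 -0.7]
[290. 226.] 0.77 [602.  96.] [14.8 80.4]
[260. 277.] 0.75 [564.  76.] [-20.   56.4]
[452. 413.] 0.63 [ 624. -108.] [  59.9 -120.4]
[315. 301.] 0.54 [586.  40.] [ 5.2 22.3]
```

send_rows(targets=[[-1,0,0,0.0175,0,0,0],[-1,0,0,0.0175,0,0,0],[-1,0,0,0.0175,0,0,0],[-1,0,-0.0008,0.017,0,0,0],[1,0,0,0,0,0,0],[1,0,0,0,0,0,0],[1,0,0,0,0,0,0],[1,0,0,0,0,0,0],[1,0,0,0,0,0,0],[1,0,0,0,0,0,0]])

```text
time_s: 29.25
eef_pos: [598.4, 96.0, 17.2]
ee_rot: [0.001, 0.877, 0.48, 0.001]
force: [0.2, -0.7, 6.8]
grip_width: 0.415
grip_force: 41.3
```

send_rows(targets=[[1,0,0,-0.01,0,0,0],[1,0,0,-0.025,0,0,0],[1,0,0,-0.025,0,0,0],[1,0.029,0.0126,0,0,0,0],[1,0.029,0.0126,0,0,0,0],[1,0,0,0.02,0,0,0],[1,0,0,0.025,0,0,0],[1,0,0,0.012,0,0,0],[1,0,0,0.0025,0,0,0],[1,0,0,0,0,0,0]])

```text
time_s: 30.5
eef_pos: [650.1, 131.1, 17.1]
ee_rot: [0.0, 0.877, 0.48, -0.0]
force: [-0.2, 0.4, -1.5]
grip_width: 0.419
grip_force: 41.0
```

Run:
```python
from h import *
plan([(597,58,97,-.035,-1,6)],(np.array([650.1,131.1,96]),Rt(1.002)))
```

```text
-- -1 6
[-1, -0.015, -0.0009, -0.0002, 0.0, -0.0, 0.173],
[-1, -0.015, 0.0017, -0.0002, -0.0, -0.0, 0.173],
[-1, -0.0144, 0.0043, -0.0001, -0.0, -0.0, 0.173],
[-1, -0.0135, 0.0067, -0.0002, -0.0, -0.0, 0.173],
[-1, -0.0122, 0.0089, -0.0001, -0.0, -0.0, 0.173],
[-1, -0.0104, 0.0108, -0.0002, -0.0, -0.0, 0.172],
```

send_rows(targets=[[1,0,0,0.0008,0,0,0],[1,0,0,0.0005,0,0,0],[1,0,0,0,0,0,0],[-0.4,0,0,0,0,0,0],[-0.4,0,0,0,0,0,0],[-0.4,0,0,0,0,0,0],[-0.4,0,0,-0.02,0,0,0],[-0.4,0,0,-0.03,0,0,0],[-1,0,0,-0.03,0,0,0],[-1,0,0,0,0,0,0]])

```text
time_s: 31.75
eef_pos: [651.7, 131.4, 99.6]
ee_rot: [0.002, 0.877, 0.48, 0.003]
force: [0.3, -0.1, -0.5]
grip_width: 1.001
grip_force: 0.0
```

send_rows(targets=[[-1,-0.015,-0.0009,0,0,0,0.173],[-1,-0.015,0.0017,0,0,0,0.173],[-1,-0.0144,0.0043,0,0,0,0.173],[-1,-0.0135,0.0067,0,0,0,0.173],[-1,-0.0122,0.0089,0,0,0,0.173],[-1,-0.0104,0.0108,0,0,0,0.172],[-1,0,0,0,0,0,0],[-1,0,0,0,0,0,0],[-1,0,0,0,0,0,0],[-1,0,0,0,0,0,0]])

```text
time_s: 33.0
eef_pos: [597.2, 58.7, 95.5]
ee_rot: [0.0, 1.0, -0.017, 0.0]
force: [-0.4, 0.0, -0.3]
grip_width: 0.997
grip_force: 0.0
```

Run:
```python
from h import *
s,R,y=state()
W=ctrl.capture('wrist');np.save('w6.npy',W,allow_pickle=True)
for d in ctrl.landmark_of('ins1',W): p=px(W,d['point'],24);print(np.round(d['point']),round(d['score'],2),np.round(p),totray(p))
plan([(597,58,16,-.035,-1,4)]); plan([(*tr(-60,0),76,-.035,1,2)],(np.array([597,58,76]),Rt(-.035)))
# brass inserts by colour (yellowish)
i=W['img'].astype(int);m=((i[...,0]>150)&(i[...,1]>110)&(i[...,2]<110)&(i[...,0]-i[...,2]>70)).astype(np.uint8)
n,_,st,ce=cv2.connectedComponentsWithStats(cv2.dilate(m,np.ones((5,5))))
for k in range(1,n):
    if 60<st[k,4]<900: print('brass',ce[k],totray(px(W,ce[k],44)),np.round(px(W,ce[k],44),1))
```

```text
t 33.0 pos [597.2  58.7  95.5] yaw -0.034 tilt [ 0.    -0.001 -1.   ] F [-0.4  0.  -0.3] w 1.0
[261. 266.] 0.92 [564.  78.] [-20.4  58.3]
[492. 330.] 0.9 [504. -93.] [ -61.1 -118.9]
[167. 145.] 0.89 [651. 132.] [ 60.  121.4]
[287. 222.] 0.84 [597.  59.] [14.6 42.6]
[545. 173.] 0.74 [ 625. -108.] [  60.6 -119.6]
[358. 162.] 0.64 [636.  13.] [58.7  1.1]
-- -1 4
[-1, -0.0, 0.0001, 0.0199, 0.0, -0.0, 0.0],
[-1, -0.0001, 0.0001, 0.0199, 0.0, -0.0, 0.0],
[-1, -0.0, 0.0001, 0.0198, 0.0, -0.0, 0.0],
[-1, -0.0001, 0.0002, 0.0199, 0.001, -0.0, 0.0],
-- 1 2
[1, -0.0387, 0.0181, 0.0, 0.0, 0.0, 0.0],
[1, -0.0387, 0.018, 0.0, 0.0, 0.0, 0.0],
brass [365.47046843 167.05906314] [59.3  0.6] [637.   12.1]
brass [556.43965517 184.59482759] [  57.5 -112.8] [ 622.8 -100.5]
brass [259.288      281.48266667] [-20.6  57.9] [563.9  77.8]
```

send_rows(targets=[[-1,0,0,0.02,0,0,0],[-1,0,0,0.02,0,0,0],[-1,0,0,0.02,0,0,0],[-1,0,0,0.0195,0,0,0],[1,0,0,0,0,0,0],[1,0,0,0,0,0,0],[1,0,0,0,0,0,0],[1,0,0,0,0,0,0],[1,0,0,0,0,0,0],[1,0,0,0,0,0,0]])

```text
time_s: 34.35
eef_pos: [597.8, 58.2, 17.1]
ee_rot: [0.0, 1.0, -0.018, 0.001]
force: [-0.3, -0.8, 6.2]
grip_width: 0.417
grip_force: 41.4
```

send_rows(targets=[[1,0,0,-0.01,0,0,0],[1,0,0,-0.025,0,0,0],[1,0,0,-0.025,0,0,0],[1,-0.0387,0.018,0,0,0,0],[1,-0.0387,0.018,0,0,0,0],[1,0,0,0.02,0,0,0],[1,0,0,0.025,0,0,0],[1,0,0,0.012,0,0,0],[1,0,0,0.0025,0,0,0],[1,0,0,0,0,0,0]])

```text
time_s: 35.6
eef_pos: [518.8, 25.1, 17.3]
ee_rot: [0.0, 1.0, -0.018, 0.0]
force: [0.1, 0.0, -1.0]
grip_width: 0.418
grip_force: 40.9
```

send_rows(targets=[[1,0,0,0.0008,0,0,0],[1,0,0,0.0005,0,0,0],[-0.4,0,0,0,0,0,0],[-0.4,0,0,0,0,0,0],[-0.4,0,0,0,0,0,0],[-0.4,0,0,-0.02,0,0,0],[-0.4,0,0,-0.03,0,0,0],[-1,0,0,-0.03,0,0,0],[-1,0.0215,-0.027,0,0,0,0],[-1,0.0215,-0.027,0,0,0,0]])

```text
time_s: 36.85
eef_pos: [564.1, 78.0, 95.7]
ee_rot: [0.0, 1.0, -0.018, 0.0]
force: [0.1, -0.3, -0.5]
grip_width: 0.999
grip_force: 0.0
```

send_rows(targets=[[-1,0,0,0.02,0,0,0],[-1,0,0,0.02,0,0,0],[-1,0,0,0.02,0,0,0],[-1,0,0,0.0195,0,0,0],[1,0,0,0,0,0,0],[1,0,0,0,0,0,0],[1,0,0,0,0,0,0],[1,0,0,0,0,0,0],[1,0,0,0,0,0,0],[1,0,0,0,0,0,0]])

```text
time_s: 38.1
eef_pos: [564.1, 77.4, 16.8]
ee_rot: [0.0, 1.0, -0.018, 0.001]
force: [-0.7, -1.5, 6.8]
grip_width: 0.415
grip_force: 41.4
```

Run:
```python
from h import *
s,R,y=state();p=s['eef_pos'];print(tr(-60,120))
plan([(*tr(-60,120),p[2],-.035,1,2)])
```

```text
t 38.1 pos [564.1  77.4  16.8] yaw -0.035 tilt [ 0.002 -0.001 -1.   ] F [-0.7 -1.5  6.8] w 0.41
[531.53603022 143.86142981]
-- 1 2
[1, -0.0174, -0.0326, -0.0001, 0.0, -0.001, -0.0],
[1, -0.0174, -0.0326, -0.0, 0.001, -0.001, -0.0],
```

send_rows(targets=[[1,0,0,-0.01,0,0,0],[1,0,0,-0.025,0,0,0],[1,0,0,-0.025,0,0,0],[1,-0.0174,-0.0326,0,0,0,0],[1,-0.0174,-0.0326,0,0,0,0],[1,0,0,0.02,0,0,0],[1,0,0,0.025,0,0,0],[1,0,0,0.012,0,0,0],[1,0,0,0.0025,0,0,0],[1,0,0,0,0,0,0]])

```text
time_s: 39.35
eef_pos: [531.2, 143.8, 16.9]
ee_rot: [0.0, 1.0, -0.018, 0.0]
force: [-0.1, 0.7, -1.0]
grip_width: 0.416
grip_force: 40.7
```

send_rows(targets=[[1,0,0,0.0008,0,0,0],[1,0,0,0.0005,0,0,0],[-0.4,0,0,0,0,0,0],[-0.4,0,0,0,0,0,0],[-0.4,0,0,0,0,0,0],[-0.4,0,0,-0.02,0,0,0],[-0.4,0,0,-0.03,0,0,0],[-0.4,0,0,-0.05,0,0,0],[1,0,0,-0.06,0,0,0],[1,0,0,-0.06,0,0,0]])

```text
time_s: 40.6
eef_pos: [530.5, 144.0, 236.8]
ee_rot: [0.0, 1.0, -0.018, 0.0]
force: [-0.1, 0.6, -0.1]
grip_width: 0.281
grip_force: 0.0
```

Run:
```python
from h import *
s,R,y=state()
T=ctrl.capture('top');S=ctrl.capture('side');cv2.imwrite('pics/top9.png',T['img'][:,:,::-1]);cv2.imwrite('pics/side9.png',S['img'][:,:,::-1])
for d in ctrl.landmark_of('ins1',T): p=px(T,d['point'],24);print(round(d['score'],2),totray(p))
b=[[d for d in ctrl.landmark_of('lever_bar',c)][0]['point'] for c in(T,S)];print(b,tri([T,S],b))
print('counter',[px(c,ctrl.landmark_of('counter',c)[0]['point'],0) for c in(T,S)])
t=T['img'][195:270,385:455,::-1];sd=S['img'][120:200,280:345,::-1]
cv2.imwrite('pics/ctr.png',np.hstack([cv2.resize(t,(420,450),interpolation=cv2.INTER_CUBIC),cv2.resize(sd,(366,450),interpolation=cv2.INTER_CUBIC)]))
```

```text
t 40.6 pos [530.5 144.  236.8] yaw -0.035 tilt [-0.    -0.001 -1.   ] F [-0.1  0.6 -0.1] w 0.28
0.74 [53.7  4.2]
0.69 [-61.   -0.2]
0.55 [  61.  -114.4]
0.47 [ 68.2 118.6]
0.45 [ -62.4 -111.2]
[[430.2, 239.3], [323.8, 138.9]] [ 487.20065842 -349.19728978  156.38286339]
counter [array([ 520.74447688, -350.29260596]), array([ 506.80211163, -353.87770972])]
```

View pics/ctr.png

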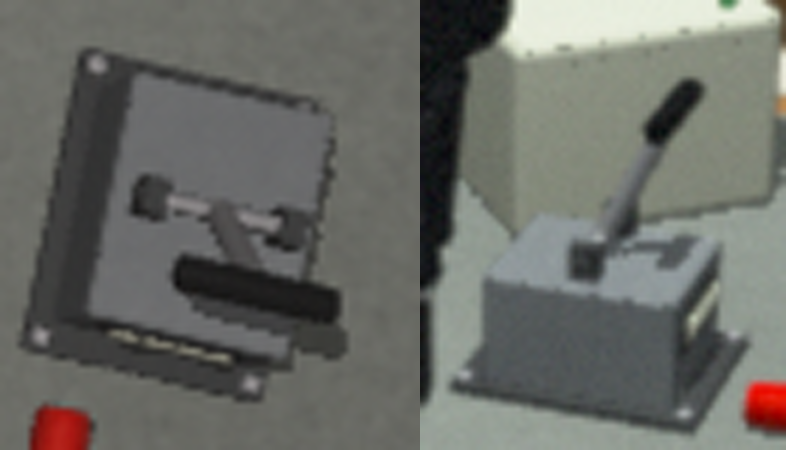

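send_rows(targets=[[1,0,0,0,0,0,0.165],[1,0.0016,0.0546,0,0,0,0],[1,0.0016,0.0546,0,0,0,0],[1,0.0016,0.0546,0,0,0,0],[1,0.0016,0.0546,0,0,0,0],[1,0.0016,0.0546,0,0,0,0],[1,0.0016,0.0546,0,0,0,0],[1,0.0016,0.0546,0,0,0,0],[1,0.0016,0.0546,0,0,0,0],[1,0.0016,0.0546,0,0,0,0]])

```text
time_s: 42.2
eef_pos: [446.4, -341.9, 233.8]
ee_rot: [-0.001, 0.995, -0.1, -0.001]
force: [0.7, -0.4, -0.2]
grip_width: -0.003
grip_force: 0.0
```

send_rows(targets=[[1,0,0,0.03,0,0,0],[1,0,0,0.03,0,0,0],[1,0,0,0.026,0,0,0],[1,0,0,0,0,0,0],[1,0,0,0,0,0,0],[1,0,0,0,0,0,0],[1,0,0,0,0,0,0],[1,0,0,0,0,0,0],[1,0,0,0,0,0,0],[1,0,0,0,0,0,0]])

```text
time_s: 43.45
eef_pos: [447.2, -340.5, 149.2]
ee_rot: [0.0, 0.995, -0.1, 0.0]
force: [0.1, 0.6, -0.4]
grip_width: -0.0
grip_force: 0.0
```

Run:
```python
from h import *
s,R,y=state()
T=ctrl.capture('top');S=ctrl.capture('side');cv2.imwrite('pics/top10.png',T['img'][:,:,::-1])
for d in ctrl.landmark_of('ins1',T): p=px(T,d['point'],24);print(round(d['score'],2),totray(p))
i=T['img'][120:275,190:460,::-1];cv2.imwrite('pics/t10.png',cv2.resize(i,None,fx=2.9,fy=2.9,interpolation=cv2.INTER_CUBIC))
```

```text
t 43.45 pos [ 447.2 -340.5  149.2] yaw -0.2 tilt [ 0.    -0.001 -1.   ] F [ 0.1  0.6 -0.4] w -0.0
0.75 [  62.  -124.3]
0.69 [-63.5 117.9]
0.66 [ 68.2 113.4]
0.62 [-60.9   0.9]
0.61 [59.6 11.7]
0.49 [ -59.7 -113.6]
0.38 [-263.   240.2]
```

View pics/t10.png

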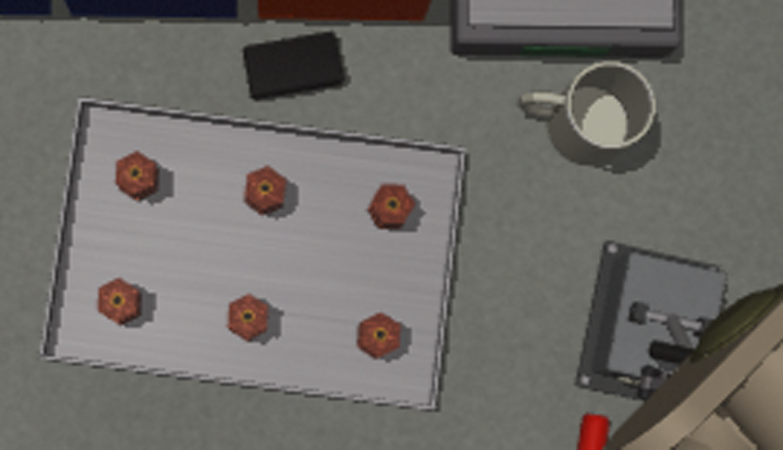

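All six pieces stand evenly in a 2×3 grid. The gripper is now behind the lever bar, so I push it.

send_rows(targets=[[1,0.01,0,0,0,0,0],[1,0.01,0,0,0,0,0],[1,0.01,0,0,0,0,0],[1,0.01,0,0,0,0,0],[1,0.01,0,0,0,0,0],[1,0.01,0,0,0,0,0],[1,0.01,0,0,0,0,0],[1,0.01,0,0,0,0,0],[1,0.006,0,0,0,0,0],[1,0,0,0,0,0,0]])

```text
time_s: 44.85
eef_pos: [530.7, -357.5, 148.0]
ee_rot: [-0.0, 0.995, -0.1, -0.002]
force: [-9.7, 1.0, 0.2]
grip_width: 0.001
grip_force: 3.9
```

send_rows(targets=[[1,0.0015,0,0,0,0,0],[1,0.0015,0,0,0,0,0],[1,0,0,0,0,0,0],[1,0,0,0,0,0,0],[1,0,0,0,0,0,0],[1,0,0,0,0,0,0],[1,0,0,0,0,0,0],[1,0,0,0,0,0,0],[1,0,0,0,0,0,0],[1,0,0,0,0,0,0]])

```text
time_s: 46.1
eef_pos: [533.0, -357.9, 147.7]
ee_rot: [-0.001, 0.995, -0.1, -0.003]
force: [-10.1, 0.9, -2.3]
grip_width: 0.004
grip_force: 3.8
```

send_rows(targets=[[1,0.0015,0,0,0,0,0],[1,0.0015,0,0,0,0,0],[1,0.0015,0,0,0,0,0],[1,0.001,0,0,0,0,0],[1,0,0,0,0,0,0],[1,0,0,0,0,0,0],[1,0,0,0,0,0,0],[1,0,0,0,0,0,0],[1,0,0,0,0,0,0],[1,0,0,0,0,0,0]])

```text
time_s: 47.35
eef_pos: [534.9, -358.4, 147.3]
ee_rot: [-0.002, 0.995, -0.1, -0.008]
force: [-28.8, 5.3, 4.9]
grip_width: -0.001
grip_force: 14.6
```

Run:
```python
from h import *
T=ctrl.capture('top');S=ctrl.capture('side')
for c in(S,T):
    print([(np.round(d['point'],1).tolist(),round(d['score'],2)) for d in ctrl.landmark_of('lever_bar',c)][:3])
    for a in(0,.45,.8,.9):
        l=85*np.sin(a-.45);print(a,np.round(proj(c,(522.3+.98*l,-355.9-.199*l,82+85*np.cos(a-.45))),1))
```

```text
[([201.2, 241.2], 0.72), ([300.4, 135.3], 0.68)]
0 [323.5 138.3]
0.45 [311.5 134.1]
0.8 [302.2 134.7]
0.9 [299.7 135.4]
[]
0 [430.2 240.8]
0.45 [434.1 225.5]
0.8 [435.5 213.9]
0.9 [435.7 210.8]
```

The bar shows at the 0.9 position and the force has jumped, so the lever is at its stop. Now I let it return and back off clear.

send_rows(targets=[[1,-0.008,0,0,0,0,0],[1,-0.012,0,0,0,0,0],[1,-0.015,0,0,0,0,0],[1,-0.015,0,0,0,0,0],[1,-0.015,0,0,0,0,0],[1,-0.015,0,0,0,0,0],[1,-0.015,0,0,0,0,0],[1,-0.015,0,0,0,0,0],[1,-0.01,0,-0.03,0,0,0],[1,0,0,-0.03,0,0,0]])

```text
time_s: 48.8
eef_pos: [422.3, -335.4, 209.9]
ee_rot: [0.0, 0.995, -0.1, -0.0]
force: [-0.5, 0.6, 0.9]
grip_width: 0.001
grip_force: 0.0
```

send_rows(targets=[[1,0,0,-0.03,0,0,0],[1,0,0,-0.03,0,0,0],[1,0,0,0,0,0,0],[1,0,0,0,0,0,0],[1,0,0,0,0,0,0],[1,0,0,0,0,0,0],[1,0,0,0,0,0,0],[1,0,0,0,0,0,0],[1,0,0,0,0,0,0],[1,0,0,0,0,0,0]])

```text
time_s: 50.05
eef_pos: [422.2, -335.3, 269.2]
ee_rot: [0.0, 0.995, -0.1, 0.0]
force: [0.3, -1.3, -0.1]
grip_width: -0.001
grip_force: 0.0
```

Run:
```python
from h import *
state();T=ctrl.capture('top');S=ctrl.capture('side')
print([(np.round(d['point'],1).tolist(),round(d['score'],2)) for d in ctrl.landmark_of('lever_bar',S)][:2],'rest 323.5 138.3')
print([totray(px(T,d['point'],24)).tolist() for d in ctrl.landmark_of('ins1',T)])
print(ctrl.finish_job())
```

```text
t 50.05 pos [ 422.2 -335.3  269.2] yaw -0.2 tilt [ 0.    -0.001 -1.   ] F [ 0.3 -1.3 -0.1] w -0.0
[([326.5, 137.3], 0.56)] rest 323.5 138.3
[[-57.2, 123.4], [-57.1, -114.9], [54.1, 3.1], [63.3, -122.0], [-62.4, 2.4]]
the job is handed in; nothing more can be done
None
```

The job is handed in at about 50 s: all six insulators stand in an even 2×3 layer, and the lever was pushed to its stop and returned to rest; I viewed 11 pictures, one over the limit of 10.

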